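# Stand the fallen card holders back up

## Robot

A 6-joint arm with a two-finger parallel gripper is mounted at the origin on the work surface. World frame = base frame: x ahead of the robot, y to its left, z up, the work surface at z = 0. Lengths are in m, angles in rad, forces in N, time in s.
With the tool pointing down it reaches from about 0.375 to 0.9 m from the base axis. Payload 3.1 kg.
Tool frame: the origin (TCP) lies on the centre line of the jaws, within the pads' length; the fingertips stand 22 mm ahead of it and the grasp point (between the pads) lies 3 mm ahead of it (ctrl.tips_ahead is the y of the fingertips in the tool frame, in m); y points along the fingers, z is the direction in which the jaws open and shut, and the axes are right-handed (so a half turn about y gives the same grasp; the last joint's range is limited). The gripper opens to 85 mm and grips with 20 to 120 N. Pads are 22 mm wide; open, the fingers measure 114 mm over their backs; the gripper's body (76 mm by 85 mm) begins 54 mm behind the grasp point. The pads swing forward as they close: fully open they stand 13 mm farther back than shut.
Start: joints at [-1.306, 0.527, 1.433, -0, 1.181, -0.178], TCP at [0.268, -0.564, 0.253] pointing down, gripper open.
Joint ranges: [-3.08, 3.08], [-0.75, 2.2], [0.22, 2.44], [-1.43, 4.57], [0, 2.65], [-2.85, 2.85]. Speed limits (rad/s): [2.79, 2.79, 3.14, 3.14, 3.14, 3.14].

## Interface

Orientations are given as a rotation vector (axis times angle).
In Python, from station import ctrl, get_image, order gives the robot as it stands.
- The arm moves only by the shell command python3 -m pendant 'ROWS'. ROWS is JSON, a list that holds one entry, the list of rows, each a list of 7 numbers: the turn, a rotation vector about the tool's x, y, z in rad, then the shift along the tool's x, y, z in cm, then the opening in per cent of the stroke, from 0 (shut) to 100 (fully open). A call has 1 to 8 rows; each row shifts and turns the commanded pose from where the row before left it, along the tool's axes as they then stand; what a row does not reach is not made up. A row lasts 1/8 s, in which the tool goes at most 62.5 mm and 10.7 degrees, less where a joint would pass 70% of its speed; a pose out of reach is approached as far as the arm can. A call is refused whole if a number of a shift passes 6.25 or a number of a turn 0.188, either way. A call with a gripper value outside its range is refused whole. The fingers move at their own pace and stop on an object; the grip force is fixed at half the most. Time passes only in rows, so rows that do not move let the fingers close. It gives the time, the measured TCP pose, the force and the opening at its end, in the units of the state.
- ctrl.observe(): the state, without advancing time (a new reading comes with each control period).
- get_image(name): name is "side" or "top"; returns a dict with "frame" (480x640x3 uint8, red, green, blue), "fov_y" (degrees; the focal length in pixels is half the picture's height over the tangent of half this angle, whatever the lens; pixels are square), "cx", "cy" (the principal point, pixels), "D" ([k1, k2, p1, p2, k3] as OpenCV has them; the pictures are not rectified), "xyz" and "attitude" of the camera in the world. Camera axes: x right, y up, looking along -z (the intrinsics and any distortion apply to the point x, -y, -z); pixel columns grow to the right and rows downward; lengths in m; the calibration is good to about 2 mm. A picture is of the moment at which its call begins. There is no depth.
- order.hand_in(): hands the job in, once; it reports no verdict.
The state is a dict: "time_s": time; "joint_pos": joint angles; "qd": joint speeds; "joint_torque": joint torques, N m; "eef_pos": TCP position; "tcp_rot": TCP orientation; "force": force on the tool from outside, world axes, zero at the start; "torque": the same for the moment, N m; "grip_width": finger opening in m.
Only numpy, scipy, OpenCV 4.12 (cv2) and the standard library are available. Lean on these libraries where they do the work, as an engineer would, in place of code of your own. Each camera call takes 0.05 s, during which the arm holds its last target.

## Task

Two L-shaped card holders on the workshop table have fallen on their backs. Stand both back up on their steel feet, about where they lie, by pushing each foot over with the fingertips: do not pick the holders up, and leave the cup, box and flask where they are.

Things in the scene. Friction and masses are not known exactly. Their poses are not given: they have to be found in the camera images.
- tall_holder: L-shaped holder, portrait, loose, fallen on its back: clear panel 105 mm wide, 150 long, 4 thick, white card on top, flat on the table; steel foot plate 105 wide, 80 deep, 6 thick sticks up at one end. 0.35-0.61 kg, mostly foot. Origin: middle of the heel (L's outer corner), at table level now and when standing. x: heel along panel (level now, up once standing); z: heel along foot; y: along heel
- tall_foot (a point): tall holder: middle of the foot plate's free edge, inner face: 80 mm from the heel along z, 6 mm along x; on top now, down by the table when standing. Pushed near here on the inner face, towards the holder's -x (1 to 2 N), the holder turns about its heel, hardly sliding, and past about 25 degrees drops onto its foot by itself
- wide_holder: L-shaped holder, landscape, loose, fallen on its back: clear panel 148 mm wide, 105 long, 4 thick, white card on top, flat on the table; steel foot plate 148 wide, 70 deep, 6 thick sticks up at one end. 0.41-0.72 kg, mostly foot. Origin: middle of the heel (L's outer corner), at table level now and when standing. x: heel along panel (level now, up once standing); z: heel along foot; y: along heel
- wide_foot (a point): wide holder: middle of the foot plate's free edge, inner face: 70 mm from the heel along z, 6 mm along x; on top now, down by the table when standing. Pushed near here on the inner face, towards the holder's -x (1 to 2 N), the holder turns about its heel, hardly sliding, and past about 25 degrees drops onto its foot by itself
- cup: bystander: clear plastic cup, 72 mm across the rim, 90 mm high, upright between the holders; origin at the centre of its underside
- clear_box: bystander: open clear plastic box of glass pieces, 60 x 85 x 45 mm high; origin at the centre of its underside
- flask: bystander: black drinking flask, 66 mm across, 200 mm high, upright; origin at the centre of its underside
Things that resemble listed ones, but are neither listed nor needed, are in the scene too. Leave any green look-alike of the tall_holder alone.

How it is judged:
By the outcome, as a careful person would: the job done as asked, in the order asked, and still so for the second after the job is handed in, with the robot touching nothing.
It also fails if it takes over 58 s, if anything falls off the work surface, if the arm or the gripper's body presses on something with over 40 N, if the wrist force passes 120 N, or if a joint passes its speed limit or range.

## Working session

There is one attempt and no reset: what is moved stays moved. The work goes in short steps, Python scripts to look and compute and a shell command to move; the robot and the scene stay as the last step left them, time stands still between calls to the robot, and variables do not carry over. Pictures are saved under pics/ and viewed, and the job is handed in when it is done.

```bash
ls; mkdir -p pics; cat > h.py <<'E'
import numpy as np,cv2
from station import ctrl,get_image,order
from scipy.spatial.transform import Rotation as R
E
python3 - <<'E'
from h import *
import pickle
for n in ("side","top"):
    d=get_image(n); pickle.dump(d,open(f"{n}0.pkl","wb"))
    cv2.imwrite(f"pics/{n}0.png",d["frame"][:,:,::-1])
    print(n,{k:v for k,v in d.items() if k!="frame"})
s=ctrl.observe();print(s, ctrl.tips_ahead)
print(R.from_rotvec(s["tcp_rot"]).as_matrix().round(3))
E
```

```text
pics
side {'fov_y': 42.668632421588185, 'cx': 328.13605406586, 'cy': 248.43882566536678, 'D': array([-0.19789629,  0.        ,  0.        ,  0.        ,  0.        ]), 'xyz': array([0.12912845, 0.82030119, 1.24219627]), 'attitude': array([ 0.20207789, -0.90491086, -2.60994609])}
top {'fov_y': 46.40874184017592, 'cx': 311.08474330961684, 'cy': 230.5697962166473, 'D': array([-0.07788524,  0.        ,  0.        ,  0.        ,  0.        ]), 'xyz': array([0.3668351 , 0.01209037, 1.37241905]), 'attitude': array([ 0.09012852, -0.08633216, -1.5751837 ])}
{'time_s': 0.1, 'joint_pos': array([-1.30548986e+00,  5.28384374e-01,  1.43375745e+00,  2.34722388e-05,
        1.18139592e+00, -1.78489388e-01]), 'qd': array([-6.73888155e-05, -1.03574431e-03, -2.68167198e-03, -4.83005840e-04,
       -2.82644874e-04, -6.15242194e-04]), 'joint_torque': array([ 2.87914690e-04, -4.43301594e+01, -1.78586769e+01, -1.38316791e-04,
        3.80081590e-03, -2.27454092e-05]), 'eef_pos': array([ 0.26823765, -0.5638589 ,  0.25242988]), 'tcp_rot': array([-0.44575521,  1.97747878, -1.97354145]), 'force': array([-0.22885943,  0.06741164,  0.28306789]), 'torque': array([-0.03948938,  0.03052613,  0.0507584 ]), 'grip_width': 0.08541477331002917} 0.022
[[-0.903 -0.     0.429]
 [-0.429  0.002 -0.903]
 [-0.    -1.    -0.002]]
```

View pics/top0.png

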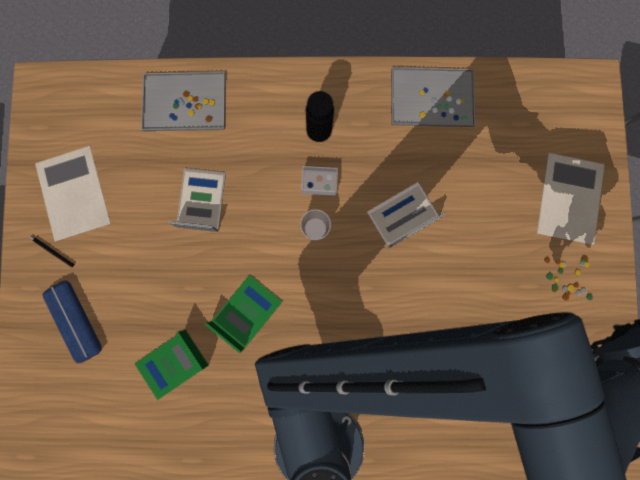

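View pics/side0.png

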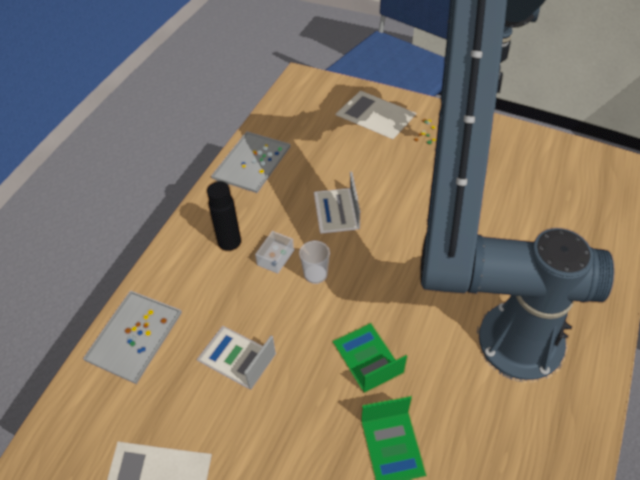

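The L-shaped candidates in the top picture are white at (200,200), white at (405,213), and green at (245,313) and (170,365). The flat white boards at (72,193) and (572,198) have no foot. The white pair fit the description: the left one is portrait (tall) and the right one is landscape (wide). I'll confirm this in enlarged crops.

```bash
cat >> h.py <<'E'
def crop(d,u0,v0,w,h,s,name):
    c=d["frame"][v0:v0+h,u0:u0+w,::-1]
    c=cv2.resize(c,None,fx=s,fy=s,interpolation=cv2.INTER_CUBIC)
    for u in range(-(-u0//10)*10,u0+w,10):
        cv2.line(c,(int((u-u0)*s),0),(int((u-u0)*s),6),(0,0,255),1); cv2.putText(c,str(u),(int((u-u0)*s)+2,16),0,.35,(0,0,255))
    for v in range(-(-v0//10)*10,v0+h,10):
        cv2.line(c,(0,int((v-v0)*s)),(6,int((v-v0)*s)),(0,0,255),1); cv2.putText(c,str(v),(8,int((v-v0)*s)+4),0,.35,(0,0,255))
    cv2.imwrite(name,c)
def K(d):
    f=240/np.tan(np.radians(d["fov_y"]/2)); return np.array([[f,0,d["cx"]],[0,f,d["cy"]],[0,0,1.]])
F=np.diag([1.,-1,-1])
def ray(d,uv):
    p=cv2.undistortPoints(np.array(uv,float).reshape(-1,1,2),K(d),d["D"]).reshape(-1,2)
    r=np.c_[p,np.ones(len(p))]@F@R.from_rotvec(d["attitude"]).as_matrix().T
    return r
def atz(d,uv,z):
    r=ray(d,uv); return d["xyz"]+r*((np.asarray(z)-d["xyz"][2])/r[:,2])[:,None]
def proj(d,P):
    Rm=R.from_rotvec(d["attitude"]).as_matrix(); q=(np.atleast_2d(P)-d["xyz"])@Rm@F
    return cv2.projectPoints(q,np.zeros(3),np.zeros(3),K(d),d["D"])[0].reshape(-1,2)
E
python3 - <<'E'
from h import *
import pickle
t=pickle.load(open("top0.pkl","rb"));s=pickle.load(open("side0.pkl","rb"))
crop(t,160,160,80,80,7,"pics/a.png");crop(t,360,170,90,80,7,"pics/b.png")
crop(s,190,315,95,80,7,"pics/c.png");crop(s,300,165,80,75,7,"pics/d.png")
E
```

```text
(no output)
```

View pics/a.png

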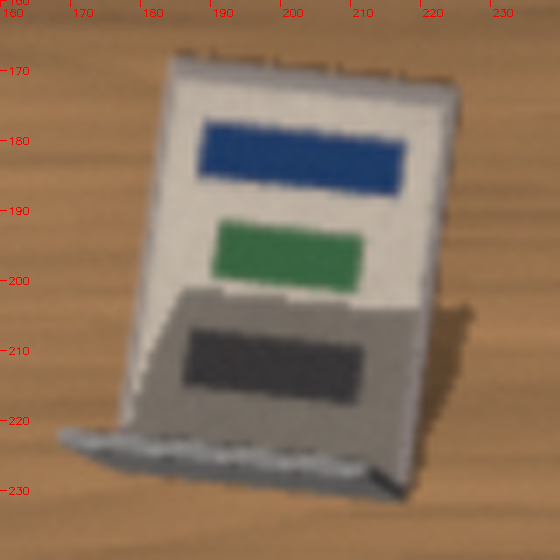

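View pics/b.png

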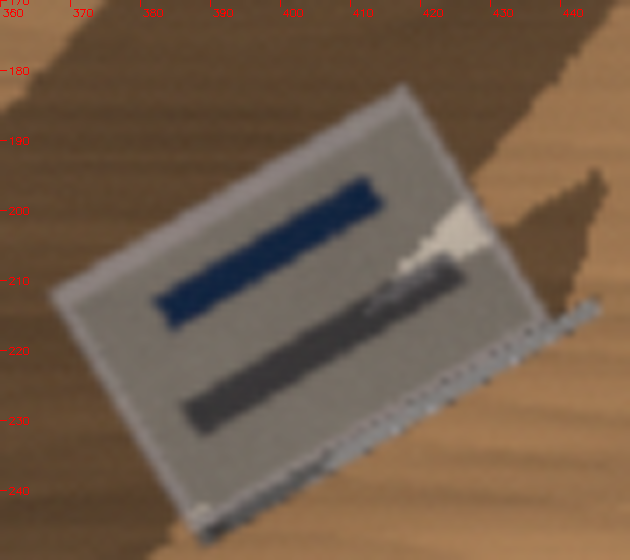

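View pics/c.png

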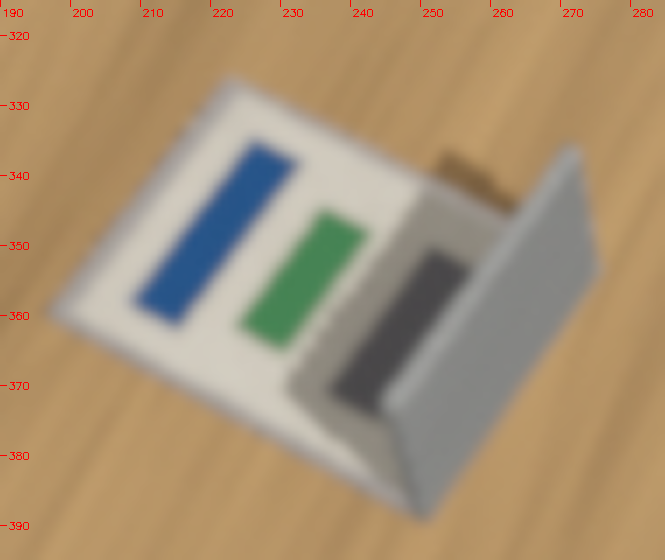

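View pics/d.png

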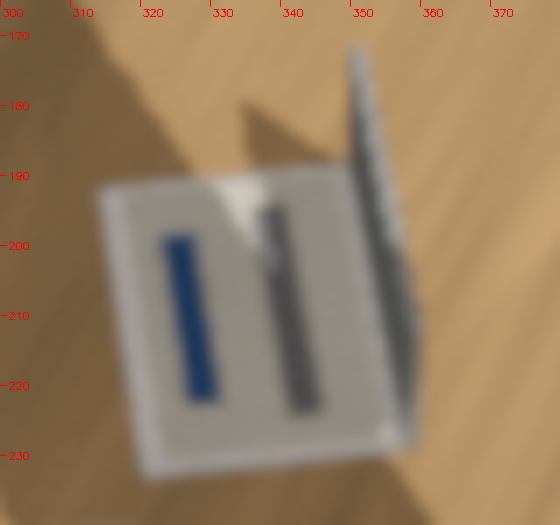

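Crops confirm it: both white holders have a clear panel with a card and a grey foot, nothing green. The portrait one is at top (200,200) and the landscape one at (405,213), with both feet on the robot's side. Next I fit their poses.

```bash
cat > fit.py <<'E'
from h import *
import pickle
from scipy.optimize import least_squares
t=pickle.load(open("top0.pkl","rb"));s=pickle.load(open("side0.pkl","rb"))
def fit(L,W,D,ob):
    def pts(p,l):
        c,sn=np.cos(p[2]),np.sin(p[2]); M=np.array([[c,-sn,0],[sn,c,0],[0,0,1]])
        return l@M.T+[p[0],p[1],0]
    def res(p):
        return np.concatenate([(proj(d,pts(p,np.array(l,float)*1.))-uv).ravel() for d,l,uv in ob])
    g=atz(ob[0][0],[ob[0][2]],[0.0])[0]
    b=min((least_squares(res,[g[0],g[1],a],loss="soft_l1") for a in np.arange(-3,3,.7)),key=lambda r:r.cost)
    print(b.x.round(4),np.degrees(b.x[2]).round(1),res(b.x).reshape(-1,2).round(1).tolist())
    P=pts(b.x,np.array([[0.006,0,D],[0,W/2,0],[0,-W/2,0],[L,0,0]])); print(P.round(4).tolist())
L,W,D=.15,.0525,.08
fit(L,2*W,D,[(t,(L,W,.004),(185,168.3)),(t,(L,-W,.004),(225.3,172.6)),(t,(0,-W,0),(217.9,231.4)),(t,(0,W,D),(168.6,222.1)),
 (s,(L,-W,.004),(223.1,326.1)),(s,(L,W,.004),(197.4,359.6)),(s,(0,W,0),(250.7,389.3)),(s,(0,-W,0),(275.7,353.3)),(s,(0,-W,D),(272.1,335.7)),(s,(0,W,D),(245,372))])
L,W,D=.105,.074,.07
fit(L,2*W,D,[(t,(L,-W,.004),(417.9,182.1)),(t,(L,W,.004),(367.4,212.1)),(t,(0,W,0),(389.3,247.1)),(t,(0,-W,D),(445.7,213.6)),
 (s,(L,-W,.004),(314.3,192.1)),(s,(L,W,.004),(321.1,233.3)),(s,(.003,-W,D),(351,171.9)),(s,(0,W,0),(358.6,229)),(s,(0,W,D),(360,210.7))])
e=atz(t,[(316,225),(320,180)],[0.0,.045]);print(e.round(3))
E
python3 fit.py
```

```text
[ 0.5263  0.2986 -0.123 ] -7.0 [[-1.0, -0.6], [0.1, -0.2], [-0.4, 0.4], [-1.1, 0.8], [-0.4, -1.8], [-1.0, -1.5], [-0.2, -0.2], [0.2, -0.3], [0.8, -0.4], [1.0, 0.7]]
[[0.5323, 0.2979, 0.08], [0.5327, 0.3507, 0.0], [0.5199, 0.2465, 0.0], [0.6752, 0.2802, 0.0]]
[ 0.5137 -0.2389  0.525 ] 30.1 [[-0.7, -0.3], [-0.9, -0.5], [-1.0, 1.1], [0.0, 0.5], [-0.1, -0.9], [-0.7, -1.8], [-0.3, -1.3], [1.2, -0.7], [0.5, -0.0]]
[[0.5188, -0.2359, 0.07], [0.4766, -0.1748, 0.0], [0.5507, -0.3029, 0.0], [0.6045, -0.1862, 0.0]]
[[ 0.535  0.003  0.   ]
 [ 0.639 -0.007  0.045]]
```

Both fits are good (1–2 px) and the sizes agree. I'll do the wide holder first, since it's nearest: jaws shut, tool z along its heel, so tool +x is the push direction.

```bash
python3 -m pendant '[[[0,-0.082,0,0,0,0,0],[0,0,0,-5.9,0,-2.25,0],[0,0,0,-5.9,0,-2.25,0],[0,0,0,-5.9,0,-2.25,0],[0,0,0,-5.9,0,-2.25,0],[0,0,0,-5.9,0,-2.25,0],[0,0,0,-5.9,0,-2.25,0],[0,0,0,-5.7,0,-2.25,0]]]'
cat > st.py <<'E'
from h import *
import sys
H={"w":(.5137,-.2389,.525,.035),"t":(.5263,.2986,-.123,.04)}[sys.argv[1]]
s=ctrl.observe();M=R.from_rotvec(s["tcp_rot"]).as_matrix();p=s["eef_pos"];tip=p+M[:,1]*.022
hx=np.array([np.cos(H[2]),np.sin(H[2]),0]);hy=np.array([-hx[1],hx[0],0]);q=tip-[H[0],H[1],0]
print("t",s["time_s"],"tip in holder mm",(q@np.c_[hx,hy,[0,0,1]]*1000).round(1),"F",s["force"].round(1),"w",s["grip_width"].round(4))
print("toolaxes in holder\n",(np.c_[hx,hy,[0,0,1]].T@M).round(3), s["joint_pos"].round(2))
E
python3 st.py w
```

```text
time_s: 1.1
eef_pos: [0.5433, -0.2231, 0.253]
tcp_rot: [-0.519, 1.926, -1.925]
force: [0.5, -1.6, 0.7]
grip_width: 0.0001Traceback (most recent call last):
  File "st.py", line 6, in <module>
    print("t",s["time_s"],"tip in holder mm",(q@np.c_[hx,hy,[0,0,1]]*1000).round(1),"F",s["force"].round(1),"w",s["grip_width"].round(4))
                                                                                                                ^^^^^^^^^^^^^^^^^^^^^
AttributeError: 'float' object has no attribute 'round'
```

```bash
sed -i 's/s\["grip_width"\].round(4)/s["grip_width"]/' st.py; python3 st.py w
python3 - <<'E'
from h import *
import pickle
t=get_image("top");crop(t,300,130,200,150,4,"pics/e.png")
t=get_image("side");crop(t,240,80,200,150,4,"pics/f.png")
E
```

```text
t 1.1 tip in holder mm [ 33.5  -1.2 231. ] F [ 0.5 -1.6  0.7] w 0.00011368098525317007
toolaxes in holder
 [[-1.    -0.     0.001]
 [-0.001  0.    -1.   ]
 [ 0.    -1.    -0.   ]] [-0.58  0.48  1.53 -0.    1.14  0.47]
```

View pics/f.png

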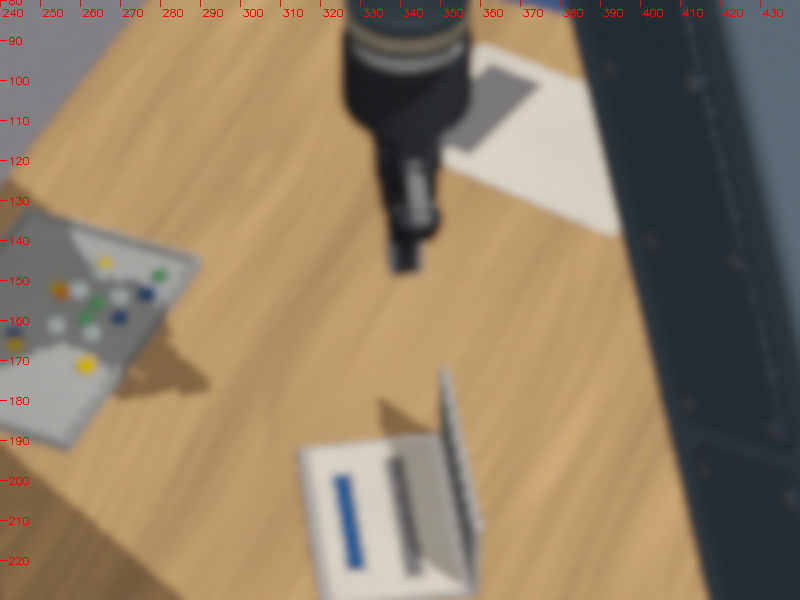

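The shut fingertips are at side pixel (341,147), well above the wide holder (336,210), which has not moved. Going down behind the foot.

```bash
python3 -m pendant '[[[0,0,0,-0.3,5.5,-0.1,0],[0,0,0,0,5.5,0,0],[0,0,0,0,4.5,0,0],[0,0,0,0,2.0,0,0],[0,0,0,0,0,0,0]]]'; python3 st.py w
```

```text
time_s: 1.82
eef_pos: [0.5427, -0.2224, 0.0762]
tcp_rot: [-0.521, 1.931, -1.924]
force: [-0.6, 0.4, -0.1]
grip_width: -0.0003
t 1.825 tip in holder mm [33.3 -0.2 54.2] F [-0.6  0.4 -0.1] w -0.00029253236525079117
toolaxes in holder
 [[-1.    -0.002  0.   ]
 [-0.     0.004 -1.   ]
 [ 0.002 -1.    -0.004]] [-0.58  0.73  1.66 -0.    0.76  0.47]
```

```bash
python3 - <<'E'
from h import *
t=get_image("side");crop(t,280,130,110,110,5.4,"pics/g.png")
E
```

```text
(no output)
```

View pics/g.png

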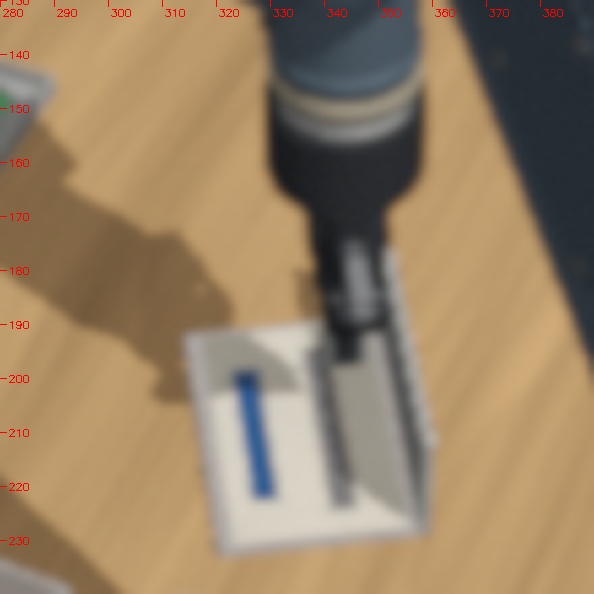

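The fingers hang inside the L, tip at (343,196), with the foot 15 mm ahead. Pushing gently.

```bash
python3 -m pendant '[[[0,0,0,0.8,0,0,0],[0,0,0,0.8,0,0,0],[0,0,0,0.5,0,0,0],[0,0,0,0.5,0,0,0],[0,0,0,0.5,0,0,0]]]'; python3 st.py w
```

```text
time_s: 2.5
eef_pos: [0.5175, -0.2384, 0.0785]
tcp_rot: [-0.518, 1.925, -1.926]
force: [0.4, -0.4, 0.3]
grip_width: 0.0002
t 2.5 tip in holder mm [ 3.5 -1.5 56.5] F [ 0.4 -0.4  0.3] w 0.0002024524101737881
toolaxes in holder
 [[-1.     0.     0.001]
 [-0.001 -0.    -1.   ]
 [-0.    -1.     0.   ]] [-0.63  0.71  1.7  -0.    0.73  0.42]
```

```bash
python3 - <<'E'
from h import *
t=get_image("side");crop(t,280,130,110,110,5.4,"pics/i.png")
E
```

```text
(no output)
```

View pics/i.png

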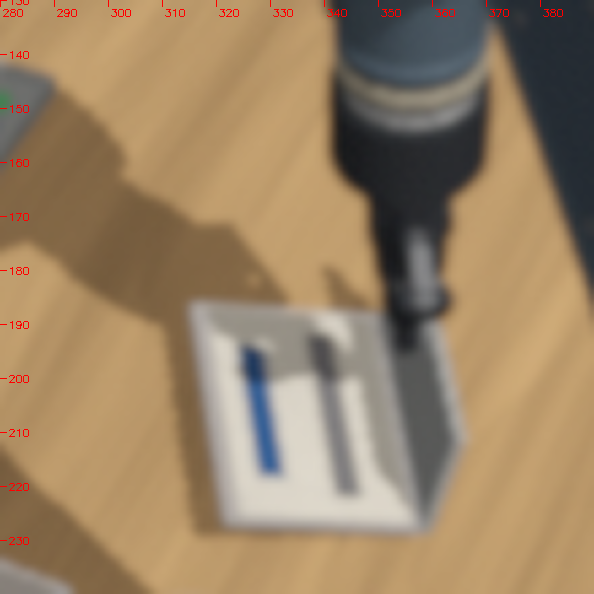

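It is turning about the heel with no visible slide, the panel lifted to roughly 13°. Continuing past the tipping point.

```bash
python3 -m pendant '[[[0,0,0,0.6,0,0,0],[0,0,0,0.6,0,0,0],[0,0,0,0.6,0,0,0],[0,0,0,0.6,0,0,0],[0,0,0,0.8,0,0,0],[0,0,0,0.8,0,0,0],[0,0,0,0,0,0,0]]]'; python3 st.py w
```

```text
time_s: 3.42
eef_pos: [0.4825, -0.2585, 0.0783]
tcp_rot: [-0.518, 1.926, -1.926]
force: [0.2, 0.2, -0.2]
grip_width: 0.0002
t 3.425 tip in holder mm [-36.8  -1.3  56.3] F [ 0.2  0.2 -0.2] w 0.00015600402935536304
toolaxes in holder
 [[-1. -0. -0.]
 [ 0.  0. -1.]
 [ 0. -1. -0.]] [-0.7   0.69  1.76  0.    0.69  0.35]
```

```bash
python3 - <<'E'
from h import *
t=get_image("side");crop(t,280,130,110,110,5.4,"pics/j.png")
E
```

```text
(no output)
```

View pics/j.png

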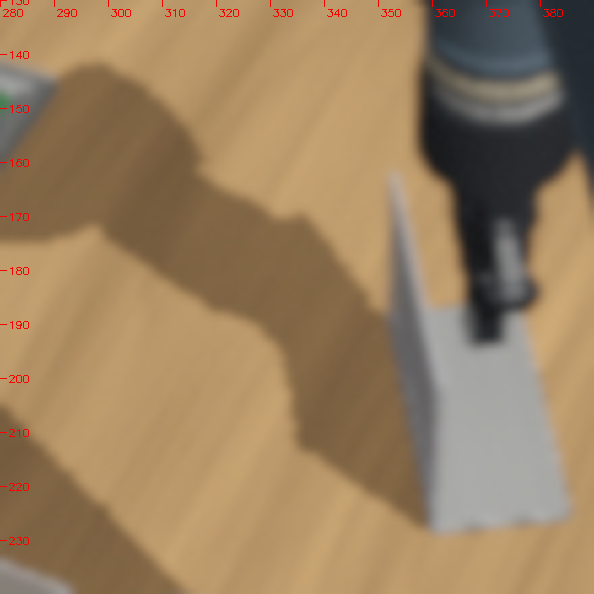

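The wide holder stands: foot flat, front edge at (385,226), panel upright at (355,190). The fingers are free above the foot. Backing away up, then turning for the tall holder.

```bash
python3 -m pendant '[[[0,0,0,1,-3,0,0],[0,0,0,1,-5.5,0,0],[0,0,0,0,-5.5,0,0],[0,0,0,0,-5.0,0,0],[0,0.162,0,0,0,0,0],[0,0.162,0,0,0,0,0],[0,0.162,0,0,0,0,0],[0,0.162,0,0,0,0,0]]]'; python3 st.py t
```

```text
time_s: 4.47
eef_pos: [0.4659, -0.2679, 0.2684]
tcp_rot: [-0.137, -2.156, 2.156]
force: [-1.9, -0.7, 0.5]
grip_width: 0.0001
t 4.475 tip in holder mm [   9.5 -569.6  246.4] F [-1.9 -0.7  0.5] w 6.0904077648700124e-05
toolaxes in holder
 [[-1.     0.    -0.004]
 [ 0.004  0.    -1.   ]
 [-0.    -1.    -0.   ]] [-0.73  0.39  1.63  0.    1.12  0.97]
```

```bash
python3 -m pendant '[[[0,0,0,-0.3,0,-5.7,0],[0,0,0,-0.3,0,-5.7,0],[0,0,0,-0.3,0,-5.7,0],[0,0,0,-0.3,0,-5.7,0],[0,0,0,-0.3,0,-5.7,0],[0,0,0,-0.3,0,-5.7,0],[0,0,0,-0.4,0,-5.7,0],[0,0,0,-0.4,0,-5.7,0]]]'; python3 st.py t
```

```text
time_s: 5.48
eef_pos: [0.5473, 0.1834, 0.2684]
tcp_rot: [-0.132, -2.159, 2.159]
force: [0.1, 0.3, -0.1]
grip_width: -0.0
t 5.475 tip in holder mm [  34.9 -111.7  246.4] F [ 0.1  0.3 -0.1] w -7.134077548163369e-06
toolaxes in holder
 [[-1.     0.001  0.001]
 [-0.001  0.    -1.   ]
 [-0.001 -1.    -0.   ]] [ 0.13  0.45  1.54 -0.    1.16  1.82]
```

Tall foot: I'll lean the tool back 15° so the gripper body clears the rising 150 mm panel.

```bash
python3 -m pendant '[[[0,0,0,-0.2,0,-5.6,0],[0,0,0,-0.1,0,-5.6,0],[0,0,0.13,0,0,0,0],[0,0,0.13,0,0,0,0],[0,0,0,1.3,4.8,0,0],[0,0,0,1.3,4.8,0,0],[0,0,0,0,0,0,0]]]'; python3 st.py t
python3 - <<'E'
from h import *
t=get_image("side");crop(t,180,260,130,140,4.2,"pics/k.png")
E
```

```text
time_s: 6.35
eef_pos: [0.5601, 0.2912, 0.1647]
tcp_rot: [0.399, 2.117, -2.16]
force: [1.0, 0.2, 0.5]
grip_width: 0.0001
t 6.35 tip in holder mm [ 39.9  -3.3 143.4] F [1.  0.2 0.5] w 9.906377032311588e-05
toolaxes in holder
 [[-0.969  0.248  0.001]
 [-0.002 -0.004 -1.   ]
 [-0.248 -0.969  0.005]] [ 0.35  0.59  1.64 -0.19  0.69  2.18]
```

View pics/k.png

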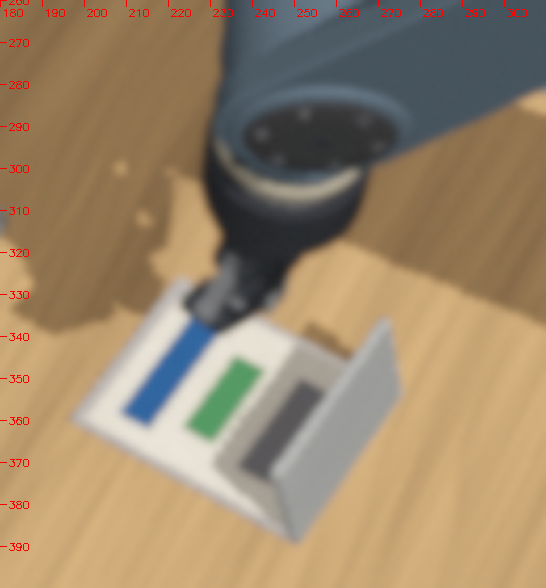

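The fingertip is over the panel at about (217,336), 40 mm in front of the heel, and the holder has not moved. Going down the last 80 mm.

```bash
python3 -m pendant '[[[0,0,0,1.0,4.0,-0.1,0],[0,0,0,0.7,2.6,-0.1,0],[0,0,0,0.3,1.2,-0.1,0],[0,0,0,0.9,-0.24,0,0],[0,0,0,0.9,-0.24,0,0],[0,0,0,0,0,0,0]]]'; python3 st.py t
python3 - <<'E'
from h import *
t=get_image("side");crop(t,180,260,130,140,4.2,"pics/l.png")
E
```

```text
time_s: 7.15
eef_pos: [0.5452, 0.2976, 0.0896]
tcp_rot: [0.409, 2.116, -2.149]
force: [0.2, 0.5, 0.5]
grip_width: -0.0
t 7.15 tip in holder mm [24.6  1.3 68.3] F [0.2 0.5 0.5] w -4.270760618387007e-05
toolaxes in holder
 [[-0.966  0.258  0.002]
 [-0.002  0.001 -1.   ]
 [-0.258 -0.966 -0.   ]] [ 0.37  0.7   1.71 -0.25  0.51  2.28]
```

View pics/l.png

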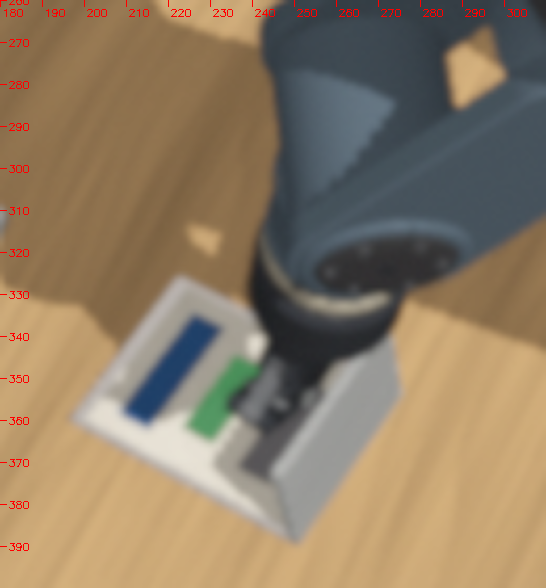

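The fingers are inside the L just behind the foot, close to contact. Lowering 6 mm, then pushing.

```bash
python3 -m pendant '[[[0,0,0,0.15,0.6,0,0],[0,0,0,0.58,-0.155,0,0],[0,0,0,0.58,-0.155,0,0],[0,0,0,0.58,-0.155,0,0],[0,0,0,0.58,-0.155,0,0]]]'; python3 st.py t
python3 - <<'E'
from h import *
t=get_image("side");crop(t,180,260,130,140,4.2,"pics/m.png")
E
```

```text
time_s: 7.82
eef_pos: [0.5216, 0.3002, 0.0821]
tcp_rot: [0.409, 2.116, -2.15]
force: [0.4, -0.4, -0.2]
grip_width: 0.0001
t 7.825 tip in holder mm [ 0.8  1.  60.9] F [ 0.4 -0.4 -0.2] w 7.481623738872841e-05
toolaxes in holder
 [[-0.966  0.257  0.001]
 [-0.001  0.    -1.   ]
 [-0.257 -0.966  0.   ]] [ 0.4   0.7   1.76 -0.29  0.47  2.33]
```

View pics/m.png

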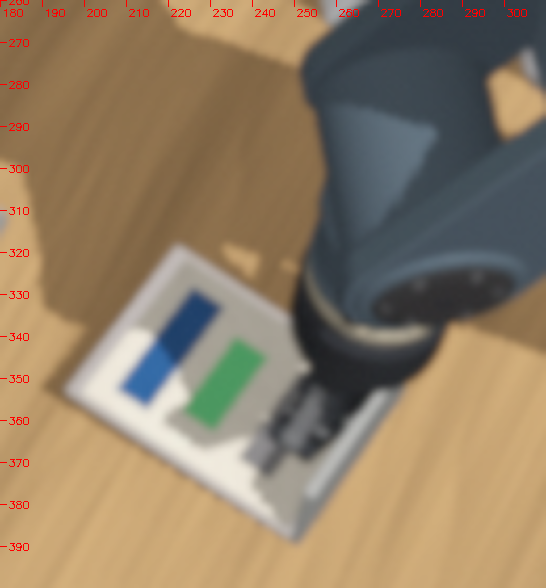

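The tall panel is lifting, its far edge clear of the table, and the heel corner is still at (250,389). Continuing.

```bash
python3 -m pendant '[[[0,0,0,0.58,-0.155,0,0],[0,0,0,0.58,-0.155,0,0],[0,0,0,0.58,-0.155,0,0],[0,0,0,0.58,-0.155,0,0],[0,0,0,0.77,-0.2,0,0],[0,0,0,0.77,-0.2,0,0],[0,0,0,0.77,-0.2,0,0],[0,0,0,0.77,-0.2,0,0]]]'; python3 st.py t
python3 - <<'E'
from h import *
t=get_image("side");crop(t,180,260,130,140,4.2,"pics/n.png")
E
```

```text
time_s: 8.88
eef_pos: [0.4662, 0.307, 0.082]
tcp_rot: [0.409, 2.116, -2.15]
force: [0.8, -0.5, -1.0]
grip_width: 0.0003
t 8.875 tip in holder mm [-55.    1.   60.8] F [ 0.8 -0.5 -1. ] w 0.00033177193423352975
toolaxes in holder
 [[-0.966  0.257  0.001]
 [-0.001  0.    -1.   ]
 [-0.257 -0.966 -0.   ]] [ 0.45  0.67  1.87 -0.36  0.41  2.46]
```

View pics/n.png

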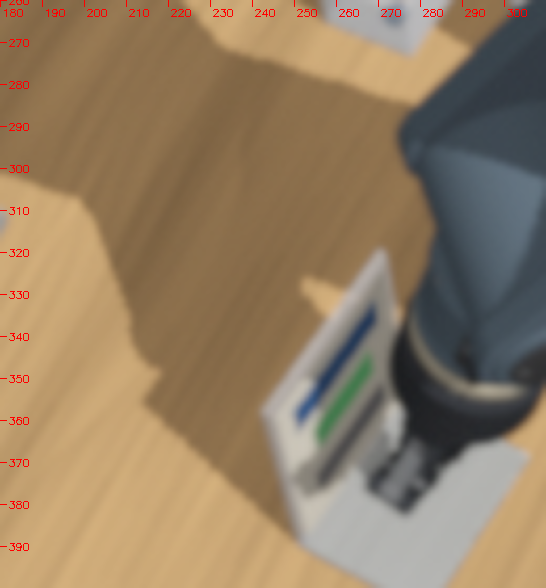

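The tall holder stands: foot flat, panel upright, heel corner at (250,389). Withdrawing up along the tool axis, away from the panel.

```bash
python3 -m pendant '[[[0,0,0,0.3,-3,0,0],[0,0,0,0,-5,0,0],[0,0,0,0,-5.5,0,0],[0,0,0,0,-5.5,0,0],[0,0,0,0,0,0,0]]]'; python3 st.py t
python3 - <<'E'
from h import *
t=get_image("side");cv2.imwrite("pics/o.png",t["frame"][:,:,::-1])
t=get_image("top");cv2.imwrite("pics/p.png",t["frame"][:,:,::-1])
E
```

```text
time_s: 9.55
eef_pos: [0.4166, 0.3147, 0.2696]
tcp_rot: [0.417, 2.117, -2.139]
force: [0.4, 0.2, -0.8]
grip_width: 0.0003
t 9.55 tip in holder mm [-105.     2.7  248.3] F [ 0.4  0.2 -0.8] w 0.000305401108645576
toolaxes in holder
 [[-0.964  0.265  0.002]
 [-0.     0.006 -1.   ]
 [-0.265 -0.964 -0.006]] [ 0.51  0.31  1.8  -0.21  0.82  2.33]
```

View pics/o.png

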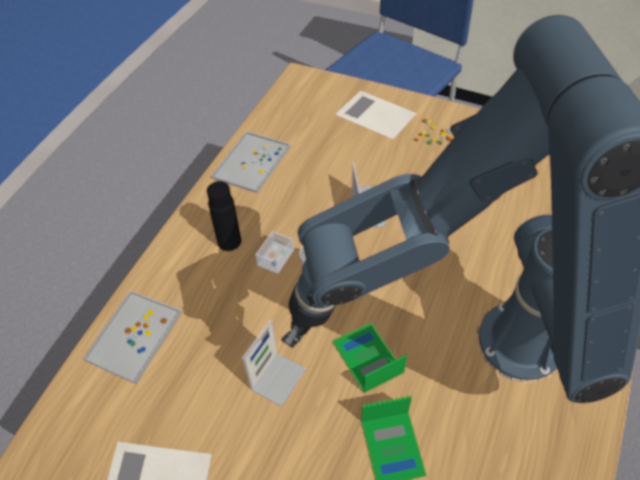

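View pics/p.png

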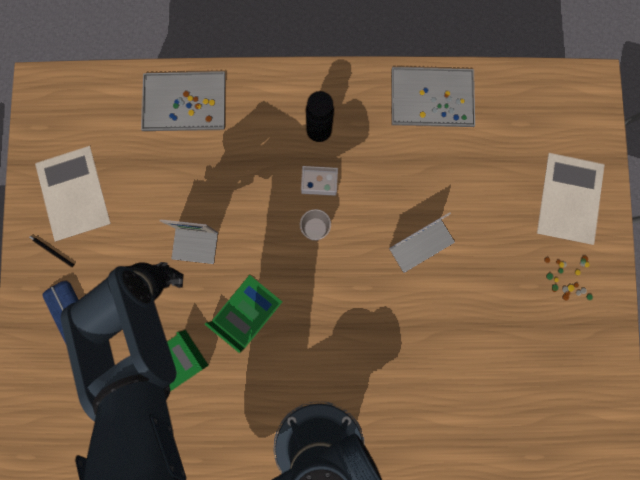

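Both holders stand, tall at top (193,240) and wide at (420,245). Their heels are where they lay, and the cup (315,225), box (320,180) and flask (319,116) have not moved. The robot is clear, so I'm handing in.

```bash
python3 - <<'E'
from h import *
print(order.hand_in())
E
```

```text
the job is handed in; nothing more can be done
None
```

Both card holders are standing on their steel feet about where they lay. I pushed each foot over with the shut fingertips, wide holder first and then tall, and picked nothing up. I handed in at about 9.7 s.

- **Holders:** the last top and side pictures showed the tall holder upright on its foot. The wide one's upright panel and flat foot were clear from above and in an earlier close-up. By eye, neither heel had shifted.
- **Everything else:** the box and flask had not moved in those pictures. The cup showed unmoved in the top picture only, because the arm hid it from the side. The green look-alikes were left alone.
- **Robot:** the fingertips were about 25 cm above the table and touching nothing. Every force reading I took was under about 2 N.

No check failed or disagreed.

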